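Press the stopper home with the bench quick clamp

TASK

The glass specimen tube in the blue quick clamp still has its red stopper standing proud: pump that clamp's yellow trigger until the jaw has pushed the stopper fully home against the tube's rim. Then press the clamp's red release lever so that the jaw slides all the way back, and let go. Do not touch the grey clamp, which holds a finished tube.

Things in the scene. Friction and masses are not known exactly. Their poses are not given: they have to be found in the camera images.
- blue_clamp: Blue bench quick clamp, fixed to the table, 360 x 84 mm. Origin: on the table under the middle of its blue housing (120 x 44 mm, top at z 76); x axis along the clamp, the way the jaw advances; z up. Clamp coordinates below are in mm in this frame, all parts centred at y 0.
- trigger (a joint): Yellow trigger lever over the housing's rear: 0 rad up (rest), 0.42 fully down. Hinged about y at x -5, z 83. Press pad 55 x 36 mm: its top face is at x -80, z 123 at rest, x -88, z 89 fully down. Push down with 5 to 15 N; springs up. Each full stroke, let fully up again, advances the jaw about 16 mm; short strokes gain less.
- release (a joint): Red release lever in front of the blue clamp's housing: 0 rad up (rest), 0.30 fully down. Hinged about y at x 45, z 83; press pad 36 x 32 mm, top face at x 87, z 94. Pushed down by 7 to 12 mm at the pad (3 to 8 N) it frees the jaw, which a spring draws back within a second; it springs up when let go.
- jaw (a joint): Sliding bar of the blue clamp with its black round jaw pad (40 mm across, axis at z 45): 0 m fully back (pad face at x 87), growing as it advances. A ratchet with 8 mm teeth holds it. It starts 0 to 0.018 m out and ends at about 0.051 m with the stopper home; more strokes then do nothing.
- stopper (a joint): Red stopper (head 34 mm across, 12 mm thick) of the glass tube lying in the blue clamp before the jaw: how far it stands proud, in m; 0 = fully home against the tube's rim (head face at x 139). Starts 0.014 to 0.022 m proud; stays where it is pushed.
- grey_clamp: A second clamp of the same shape and frame, grey with a black trigger and a red release lever, jaw closed on a tube with a green stopper already home. Not to be touched.

How it is judged:
By the outcome, as a careful person would: the job done as asked, in the order asked, and still so for the second after the job is handed in, with the robot touching nothing.
It also fails if it takes over 48 s, if anything falls off the work surface, if the arm or the gripper's body presses on something with over 40 N, if the wrist force passes 120 N, or if a joint passes its speed limit or range.

ROBOT

A 6-joint arm with a two-finger parallel gripper is mounted at the origin on the work surface. World frame = base frame: x ahead of the robot, y to its left, z up, the work surface at z = 0. Lengths are in m, angles in rad, forces in N, time in s.
With the tool pointing down it reaches from about 0.35 to 0.775 m from the base axis. Payload 7.3 kg.
Tool frame: the origin (TCP) lies at the very end of the fingers, on their centre line; the grasp point (between the pads) lies 19 mm behind it (env.grip_point_offset is the distance from the TCP to the grasp point, in m); z points along the fingers, y is the direction in which the jaws open and shut (so a half turn about z gives the same grasp; the last joint's range is limited). The gripper opens to 92 mm and grips with 3 to 60 N. Pads are 19 mm wide; open, the fingers measure 130 mm over their backs; the gripper's body (75 mm by 190 mm) begins 47 mm behind the grasp point.
Start: joints at [-1.43, 0.342, 1.524, -0, 1.275, -0.146], TCP at [0.149, -0.504, 0.227] pointing down, gripper open.
Joint ranges: [-2.53, 2.53], [-0.77, 2.02], [0.04, 2.7], [-1, 4.14], [0.28, 2.66], [-3.11, 3.11]. Speed limits (rad/s): [2.57, 2.57, 3.14, 3.14, 3.14, 3.14].

INTERFACE

Orientations are given as a unit quaternion [w, x, y, z].
In Python, from workcell import env gives the robot as it stands. Calls block until the motion is done:
- env.move_pose(position, orientation): joint-space move of the TCP to a pose.
- env.move_l(position, frame=None, vel=0.15): straight line of the TCP; frame=None keeps the orientation; vel is the mean speed in m/s.
- env.goto_joints(angles): joint-space move.
- env.set_gripper(opening, strength=None): finger opening in m; strength is the grip in N (None keeps the last); returns when the fingers have stopped.
- env.pause(seconds).
- env.solve_ik(position, orientation): joint angles nearest the present ones, or None.
- env.read_state(): the state.
- env.get_image(name): name is "side" or "top" or "wrist"; returns (picture, depth): 420x560x3 uint8, red, green, blue; 420x560 float32, m along the optical axis (not along the pixel's ray), 0 where there is no reading.
- env.get_calibration(name): a dict with "mtx" (3x3 intrinsics, pixels), "k1" (the pictures are not rectified: a ray, as slopes to the right and down, at radius r is drawn at 1 + k1 r^2 times it, then the intrinsics apply), "rvec" (rotation vector, rad) and "tvec" (3), from world to camera coordinates, as OpenCV has them; the wrist camera has in their place "tool_from_camera" (4x4, takes a point from camera to tool coordinates, whose origin is the TCP and whose axes are the flange's). Camera axes: x right, y down, z forward; pixel columns grow to the right and rows downward; lengths in m; the calibration is good to about 2 mm. A picture is of the moment at which its call begins: read the wrist's pose just before it. get_calibration takes no time and is no camera call.
A pose or a line that the arm cannot do raises env.PlanningError and nothing moves.
- env.close_job(): hands the job in, once; it reports no verdict.
Trained networks look in the newest picture that a camera, given by its name, has taken for a name from the list of things; names that differ only in an ending like _2 or _b are one class to them, and where a whole thing is asked for, a point or a joint stands for the part that bears it (a point fixed in the world has none). Each returns a list of dicts, best first, with "confidence" (0 to 1); they miss things now and then, are a little off and sometimes report something else, mostly with a low value. They report only what shows in the picture. A call takes as long as a camera call.
- env.boxes_of(query, camera): "extent" ([left, top, right, bottom] in pixels, round what is visible of it).
- env.trace(query, camera): "pixels" (420x560 bool, what is visible of it) and "extent" ([left, top, right, bottom] in pixels, round what is visible of it).
The state is a dict: "t": time; "qpos": joint angles; "qvel": joint speeds; "effort": joint torques, N m; "tcp_pos": TCP position; "eef_rot": TCP orientation; "wrist_force": force on the tool from outside, world axes, zero at the start; "torque": the same for the moment, N m; "width": finger opening in m.
Only numpy, scipy, OpenCV 4.12 (cv2) and the standard library are available. Lean on these libraries where they do the work, as an engineer would, in place of code of your own. Each camera call takes 0.05 s, during which the arm holds its last target.

## Working session

There is one attempt and no reset: what is moved stays moved. The work goes in short steps, each a Python script; the robot and the scene stay as the last script left them, time stands still between calls to the robot, and variables do not carry over. Pictures are saved under pics/ and viewed, and the job is handed in when it is done.

```bash
ls; mkdir -p pics; cat > h.py <<'E'
import numpy as np, cv2
from workcell import env
def save(name,fn):
    im,d=env.get_image(name); cv2.imwrite('pics/'+fn,im[:,:,::-1]); np.save('pics/'+fn+'.npy',d); return im,d
def cam(name):
    c=env.get_calibration(name)
    return c
def unproj(name,uv,depth,st=None):
    c=cam(name); K=np.array(c['mtx']);k1=c['k1']
    uv=np.atleast_2d(uv).astype(float)
    p=np.stack([(uv[:,0]-K[0,2])/K[0,0],(uv[:,1]-K[1,2])/K[1,1]],1)
    q=p.copy()
    for _ in range(20): q=p/(1+k1*(q**2).sum(1,keepdims=True))
    P=np.c_[q,np.ones(len(q))]*np.asarray(depth).reshape(-1,1)
    if 'rvec' in c:
        R=cv2.Rodrigues(np.array(c['rvec'],float))[0]; return (P-np.array(c['tvec']).ravel())@R
    T=np.array(c['tool_from_camera']); P=P@T[:3,:3].T+T[:3,3]
    w,x,y,z=st['eef_rot']; from scipy.spatial.transform import Rotation as Ro
    return Ro.from_quat([x,y,z,w]).apply(P)+np.array(st['tcp_pos'])
E
python3 - <<'E'
from h import *
print(env.read_state())
save('top','top0.png');save('side','side0.png')
for q in ['blue_clamp','trigger','release','grey_clamp']:
    print(q,[(d['confidence'],d['extent']) for d in env.boxes_of(q,'top')])
print(env.get_calibration('top'))
E
```

```text
pics
{'t': 0.0, 'qpos': array([-1.42997829e+00,  3.42716176e-01,  1.52503425e+00, -4.86593937e-05,
        1.27536882e+00, -1.45995319e-01]), 'qvel': array([-4.65087236e-04,  9.50049474e-05, -1.95910218e-03,  5.51121869e-05,
        3.22273928e-04, -1.10163251e-03]), 'effort': array([-2.39805006e-03, -4.31252682e+01, -2.44216275e+01,  7.15808664e-02,
        5.61466638e-02, -1.40615430e-04]), 'tcp_pos': array([ 0.14847244, -0.50314238,  0.22604234]), 'eef_rot': array([-7.63352816e-04,  9.89733569e-01,  1.42922633e-01, -2.12942943e-05]), 'wrist_force': array([-0.19741436,  0.22973783,  0.49759128]), 'torque': array([-0.03194093, -0.02205608,  0.01358194]), 'width': 0.0916521973043156}
blue_clamp [(0.8, [101.1, 132.2, 174.1, 347.0])]
trigger [(0.64, [102.6, 268.2, 133.7, 342.9])]
release [(0.82, [118.0, 203.3, 142.8, 242.5])]
grey_clamp [(0.81, [342.8, 112.6, 403.6, 316.7])]
{'mtx': array([[398.9384924 ,   0.        , 278.73827866],
       [  0.        , 398.9384924 , 212.00227425],
       [  0.        ,   0.        ,   1.        ]]), 'k1': -0.00239115014949943, 'rvec': array([ 2.14213947, -2.10916748,  0.19196835]), 'tvec': array([-0.02691964,  0.6474931 ,  0.60979452])}
```

View pics/top0.png

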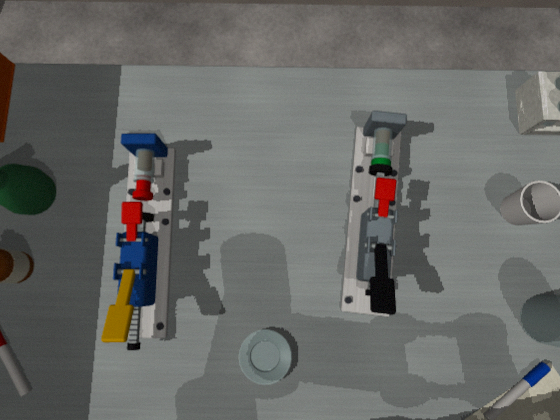

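View pics/side0.png

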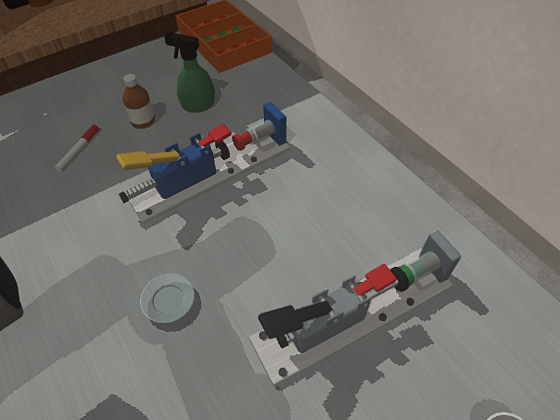

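The top view shows the blue clamp at the left: trigger pad about (117,323), release pad (131,212), stopper (143,188). The grey clamp is at the right, about 25 cm away. Next I measure the blue clamp's frame from the depth image.

```bash
python3 - <<'E'
from h import *
im=cv2.imread('pics/top0.png')[:,:,::-1]; d=np.load('pics/top0.png.npy')
hsv=cv2.cvtColor(np.ascontiguousarray(im),cv2.COLOR_RGB2HSV)
vv,uu=np.mgrid[0:420,0:560]
W=unproj('top',np.c_[uu.ravel(),vv.ravel()],d.ravel()).reshape(420,560,3)
np.save('pics/W.npy',W)
H,S,V=[hsv[...,i].astype(int) for i in range(3)]
box=lambda l,t,r,b:(uu>=l)&(uu<=r)&(vv>=t)&(vv<=b)
yel=(H>18)&(H<32)&(S>140)&(V>80)&box(95,255,140,345)&(d>0)
red=((H<8)|(H>172))&(S>150)&box(115,195,150,245)&(d>0)
blue=(H>100)&(H<125)&(S>120)&box(95,225,165,310)&(d>0)
stop=((H<8)|(H>172))&(S>150)&box(125,172,160,201)&(d>0)
plate=(V>140)&(S<50)&box(100,130,180,347)&(W[...,2]<.03)&(W[...,2]>.004)
for n,m in dict(yel=yel,red=red,blue=blue,stop=stop,plate=plate).items():
    P=W[m]; print(n,m.sum(),P.min(0).round(3),P.max(0).round(3),np.median(P,0).round(3))
# housing top
P=W[blue]; T=P[(P[:,2]>.070)&(P[:,2]<.080)]
print('blue z hist',np.histogram(P[:,2],bins=np.arange(0,.13,.006)))
print(cv2.minAreaRect((T[:,:2]*1000).astype(np.float32)))
# plate incl everything clamp: points z<.03 above .004
A=W[box(100,130,180,347)&(W[...,2]>.006)&(W[...,2]<.03)]
print('plate z',np.histogram(A[:,2],bins=np.arange(0,.03,.002)))
print(cv2.minAreaRect((A[:,:2]*1000).astype(np.float32)))
P=W[yel]; T=P[P[:,0]<P[:,0].min()+.06]; print('pad',T.mean(0),cv2.minAreaRect((T[:,:2]*1000).astype(np.float32)))
P=W[red]; print(cv2.minAreaRect((P[P[:,2]>.085][:,:2]*1000).astype(np.float32)))
E
python3 - <<'E'
import cv2
im=cv2.imread('pics/top0.png')[110:360,80:200]
cv2.imwrite('pics/crop0.png',cv2.resize(im,None,fx=2.4,fy=2.4,interpolation=cv2.INTER_NEAREST))
E
```

```text
yel 1261 [0.428 0.198 0.001] [0.548 0.284 0.135] [0.481 0.214 0.119]
red 704 [0.593 0.201 0.045] [0.675 0.232 0.099] [0.633 0.216 0.093]
blue 2083 [0.491 0.192 0.016] [0.609 0.238 0.098] [0.557 0.199 0.075]
stop 318 [0.669 0.202 0.013] [0.701 0.248 0.064] [0.68  0.215 0.056]
plate 1089 [0.437 0.179 0.008] [0.766 0.263 0.03 ] [0.658 0.209 0.012]
blue z hist (array([  0,   0,  15,  64,  70,  81,  74,  80,  86,  81,  86, 112, 988,
       113,  73, 155,   5,   0,   0,   0,   0]), array([0.   , 0.006, 0.012, 0.018, 0.024, 0.03 , 0.036, 0.042, 0.048,
       0.054, 0.06 , 0.066, 0.072, 0.078, 0.084, 0.09 , 0.096, 0.102,
       0.108, 0.114, 0.12 , 0.126]))
((549.8674926757812, 215.81890869140625), (117.40564727783203, 43.13066101074219), 0.7677099108695984)
plate z (array([   0,    0,    0,   63,  194, 1396, 1776,  318,  104,   49,   42,
         41,   38,   50]), array([0.   , 0.002, 0.004, 0.006, 0.008, 0.01 , 0.012, 0.014, 0.016,
       0.018, 0.02 , 0.022, 0.024, 0.026, 0.028]))
((604.8843383789062, 217.2672119140625), (337.1986999511719, 84.79660034179688), 1.2119555473327637)
pad [0.46638766 0.21413136 0.12459237] ((457.29571533203125, 241.3514862060547), (50.1798095703125, 99.91360473632812), 19.31233787536621)
((624.055419921875, 216.4388427734375), (60.301239013671875, 30.220333099365234), 2.161072254180908)
```

View pics/crop0.png

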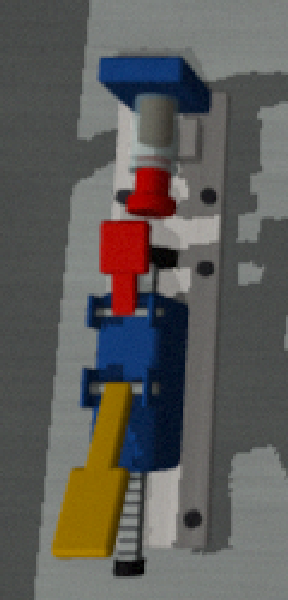

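```bash
python3 - <<'E'
from h import *
W=np.load('pics/W.npy'); z=W[...,2]; 
r=np.hypot(W[...,0],W[...,1])
for lo,hi in [(.12,.15),(.15,.2),(.2,.3),(.3,.6)]:
    m=((z>lo)&(z<hi)&(r<0.85)).astype(np.uint8)
    n,l,s,c=cv2.connectedComponentsWithStats(m)
    for i in range(1,n):
        if s[i,4]>8:
            P=W[l==i]; print(lo,hi,s[i],P.min(0).round(3),P.max(0).round(3))
im=cv2.imread('pics/top0.png')[:,:,::-1]
hsv=cv2.cvtColor(np.ascontiguousarray(im),cv2.COLOR_RGB2HSV).astype(int)
vv,uu=np.mgrid[0:420,0:560]
yel=(hsv[...,0]>18)&(hsv[...,0]<32)&(hsv[...,1]>140)&(uu>95)&(uu<140)&(vv>255)&(vv<345)
P=W[yel&(z>.1)&(z<.14)&(W[...,0]<.498)]; print('pad',P.min(0),P.max(0),cv2.minAreaRect((P[:,:2]*1000).astype(np.float32)))
A=np.c_[P[:,:2],np.ones(len(P))]; print(np.linalg.lstsq(A,P[:,2],rcond=None)[0])
s=env.read_state()
for q in ([0,1,0,0],[0,0,1,0],[0,.7071,.7071,0]):
    for p in ([.465,.214,.2],[.465,.214,.085],[.637,.217,.2],[.637,.217,.08]): print(q,p,env.solve_ik(p,q))
E
```

```text
0.12 0.15 [370 286  26  28 589] [ 0.49  -0.188  0.12 ] [ 0.528 -0.151  0.134]
0.12 0.15 [101 315  29  27 629] [0.445 0.197 0.12 ] [0.481 0.233 0.135]
pad [0.44546557 0.19672878 0.10183182] [0.49765348 0.23138849 0.13499352] ((471.557861328125, 214.03834533691406), (34.64649200439453, 52.20484161376953), 89.9293441772461)
[-0.42026925  0.05002093  0.30997379]
[0, 1, 0, 0] [0.465, 0.214, 0.2] [ 2.81502676e-01  3.41763920e-01  1.60235924e+00 -4.44089210e-16
  1.19746950e+00  1.85229900e+00]
[0, 1, 0, 0] [0.465, 0.214, 0.085] [ 2.81502676e-01  4.80545255e-01  1.74736070e+00 -4.44089210e-16
  9.13686697e-01  1.85229900e+00]
[0, 1, 0, 0] [0.637, 0.217, 0.2] [ 2.14553652e-01  6.40548522e-01  1.10194834e+00 -4.44089210e-16
  1.39909579e+00  1.78534998e+00]
[0, 1, 0, 0] [0.637, 0.217, 0.08] [ 2.14553652e-01  7.40797271e-01  1.25340570e+00 -4.44089210e-16
  1.14738968e+00  1.78534998e+00]
[0, 0, 1, 0] [0.465, 0.214, 0.2] [ 2.81502676e-01  3.41763920e-01  1.60235924e+00 -4.44089210e-16
  1.19746950e+00 -1.28929365e+00]
[0, 0, 1, 0] [0.465, 0.214, 0.085] [ 2.81502676e-01  4.80545255e-01  1.74736
[... 193 characters left out ...]
 0, 1, 0] [0.637, 0.217, 0.08] [ 2.14553652e-01  7.40797271e-01  1.25340570e+00 -4.44089210e-16
  1.14738968e+00 -1.35624267e+00]
[0, 0.7071, 0.7071, 0] [0.465, 0.214, 0.2] [ 2.81502676e-01  3.41763920e-01  1.60235924e+00 -4.44089210e-16
  1.19746950e+00  2.81502676e-01]
[0, 0.7071, 0.7071, 0] [0.465, 0.214, 0.085] [ 2.81502676e-01  4.80545255e-01  1.74736070e+00 -4.44089210e-16
  9.13686697e-01  2.81502676e-01]
[0, 0.7071, 0.7071, 0] [0.637, 0.217, 0.2] [ 2.14553652e-01  6.40548522e-01  1.10194834e+00 -4.44089210e-16
  1.39909579e+00  2.14553652e-01]
[0, 0.7071, 0.7071, 0] [0.637, 0.217, 0.08] [ 2.14553652e-01  7.40797271e-01  1.25340570e+00 -4.44089210e-16
  1.14738968e+00  2.14553652e-01]
```

```bash
python3 - <<'E'
from h import *
q=[0,0,1,0]
env.set_gripper(0.0,20)
print(env.read_state()['t'])
env.move_pose([.466,.214,.19],q); 
env.move_l([.466,.214,.15],vel=.15)
s=env.read_state();print(s['t'],s['tcp_pos'],s['wrist_force'],s['width'])
env.move_l([.466,.214,.102],vel=.12)
z=.102
s=env.read_state();print(s['t'],s['tcp_pos'],s['wrist_force'].round(1))
while z>.084:
    z-=.002; env.move_l([.466,.214,z],vel=.1)
    s=env.read_state();print(round(s['t'],2),s['tcp_pos'].round(4),s['wrist_force'].round(1))
    if s['wrist_force'][2]>22: break
save('side','side1.png')
E
python3 -c "
import cv2
im=cv2.imread('pics/side1.png')[60:240,80:320];cv2.imwrite('pics/s1c.png',cv2.resize(im,None,fx=3,fy=3))"
```

```text
1.7417
4.925 [0.46614339 0.21363906 0.15006278] [ 0.42646563 -0.0089268   0.43123443] 0.00047591530459571994
5.475 [0.46560584 0.21430313 0.10299688] [-4.6 -0.2  8. ]
5.72 [0.4658 0.2143 0.1014] [-4.5  0.7  7.6]
5.97 [0.4657 0.2143 0.0994] [-5.3  0.8  8.3]
6.22 [0.4657 0.2143 0.0974] [-4.6  0.3  8.4]
6.47 [0.4656 0.2143 0.0953] [-5.3  0.1  8.7]
6.72 [0.4655 0.2143 0.0933] [-6.4  0.6  8.4]
6.97 [0.4653 0.2143 0.0914] [-7.  -0.9  9.9]
7.22 [0.4651 0.2143 0.0894] [-7.6  0.8 11.1]
7.47 [0.4652 0.2144 0.089 ] [-12.1  -2.   23.3]
```

View pics/s1c.png

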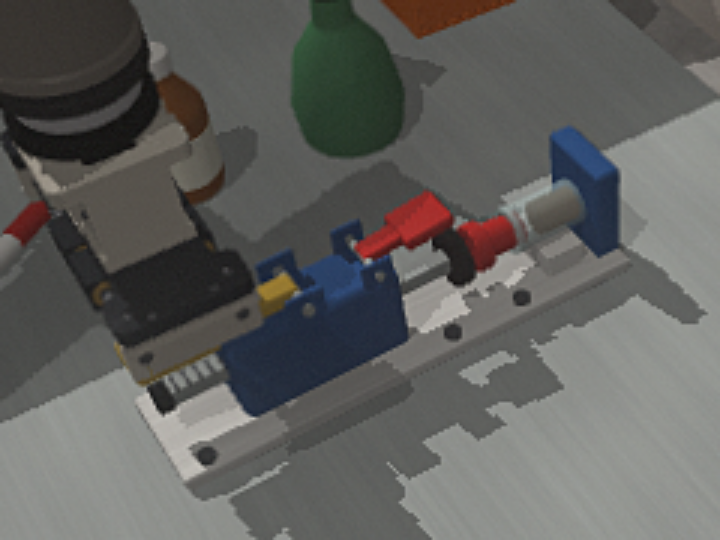

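The first stroke is fully down (stop felt at z 0.089, 23 N). The jaw pad (crop 455,258) is now close to the stopper (485,240), which is still proud. More strokes follow.

```bash
python3 - <<'E'
from h import *
for i in range(3):
    env.move_l([.466,.214,.142],vel=.12); env.pause(.15)
    s=env.read_state();print('up',round(s['t'],2),s['wrist_force'].round(1))
    env.move_l([.466,.214,.0875],vel=.12)
    s=env.read_state();print('dn',round(s['t'],2),s['tcp_pos'].round(4),s['wrist_force'].round(1))
    save('side',f'side2_{i}.png')
env.move_l([.466,.214,.145],vel=.15); env.pause(.1)
save('side','side3.png'); save('top','top3.png'); print(env.read_state()['t'])
E
python3 -c "
import cv2,numpy as np
o=[cv2.resize(cv2.imread('pics/'+f)[95:195,180:300],None,fx=3.2,fy=3) for f in ('side2_0.png','side2_1.png','side2_2.png','side3.png')]
cv2.imwrite('pics/s3c.png',np.vstack([np.hstack(o[:2]),np.hstack(o[2:])]))"
```

```text
up 8.29 [0.3 0.8 0. ]
dn 8.89 [0.4633 0.2143 0.0889] [-14.3  -0.6  26.9]
up 9.7 [-0.6 -0.1  0.8]
dn 10.3 [0.4638 0.2142 0.0889] [-12.8  -0.1  24.6]
up 11.11 [-0.7  0.3 -0.1]
dn 11.71 [0.4646 0.2142 0.0889] [-10.9  -1.4  24.6]
12.4917
```

View pics/s3c.png

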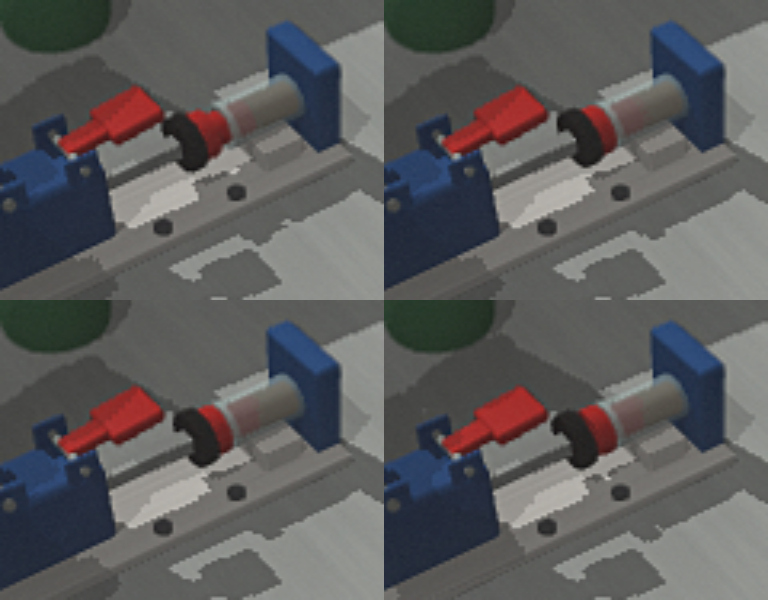

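Between strokes 3 and 4 the jaw (bottom-left panel, 200,437) reached the same spot, and the stopper head looks flush with the glass. I check this numerically, and with a further stroke.

```bash
cat > m.py <<'E'
from h import *
def meas(fn,cam_='side'):
    im=cv2.imread('pics/'+fn)[:,:,::-1]; d=np.load('pics/'+fn+'.npy')
    hsv=cv2.cvtColor(np.ascontiguousarray(im),cv2.COLOR_RGB2HSV).astype(int)
    vv,uu=np.mgrid[0:420,0:560]
    W=unproj(cam_,np.c_[uu.ravel(),vv.ravel()],d.ravel()).reshape(420,560,3)
    a=np.deg2rad(1.0); C=W-np.array([.549,.2155,0]); x=C[...,0]*np.cos(a)+C[...,1]*np.sin(a); y=-C[...,0]*np.sin(a)+C[...,1]*np.cos(a); z=C[...,2]
    near=(abs(y)<.03)&(z>.025)&(z<.075)&(d>0)
    red=((hsv[...,0]<8)|(hsv[...,0]>172))&(hsv[...,1]>140)&near&(x>.1)&(x<.2)
    blk=(hsv[...,2]<50)&near&(x>.07)&(x<.15)
    b=x[blk];r=x[red]
    # head: red points with radius >13mm from axis
    rad=np.hypot(y,z-.045); h=x[red&(rad>.013)]
    f=lambda v:(len(v),np.percentile(v,[2,25,50,75,98]).round(4)) if len(v)>3 else len(v)
    print(fn,'red',f(r),'head',f(h),'blk',f(b))
E
python3 - <<'E'
from m import *
meas('side0.png');meas('side1.png');meas('side2_0.png');meas('side2_1.png');meas('side2_2.png');meas('side3.png')
meas('top0.png','top');meas('top3.png','top')
env.move_l([.466,.214,.0875],vel=.12); save('side','side4d.png')
env.move_l([.466,.214,.145],vel=.15); env.pause(.1); save('side','side4.png'); print(env.read_state()['t'])
meas('side4d.png');meas('side4.png')
a=cv2.imread('pics/side3.png').astype(int)[95:195,180:300];b=cv2.imread('pics/side4.png').astype(int)[95:195,180:300]
print(abs(a-b).mean(),abs(a-b).max())
im=np.vstack([cv2.resize(cv2.imread('pics/'+f)[110:170,215:295],None,fx=6,fy=5,interpolation=cv2.INTER_CUBIC) for f in('side0.png','side4.png')])
cv2.imwrite('pics/s4c.png',im)
E
```

```text
side0.png red (234, array([0.1197, 0.1212, 0.1274, 0.1398, 0.1495])) head (115, array([0.1196, 0.1219, 0.1253, 0.1291, 0.1488])) blk (147, array([0.0821, 0.0829, 0.0847, 0.0888, 0.0934]))
side1.png red (206, array([0.1199, 0.1227, 0.1296, 0.1408, 0.15  ])) head (109, array([0.12  , 0.1223, 0.126 , 0.1297, 0.1449])) blk (147, array([0.1024, 0.1032, 0.105 , 0.1091, 0.1129]))
side2_0.png red (114, array([0.1311, 0.1349, 0.1386, 0.1455, 0.1502])) head (81, array([0.1304, 0.1341, 0.1365, 0.1395, 0.1491])) blk (152, array([0.1175, 0.1188, 0.1204, 0.1245, 0.1286]))
side2_1.png red (74, array([0.1386, 0.1415, 0.1441, 0.1462, 0.1497])) head (71, array([0.1386, 0.1415, 0.1439, 0.1461, 0.1492])) blk (153, array([0.126 , 0.1269, 0.1282, 0.1324, 0.1367]))
side2_2.png red (73, array([0.138 , 0.1421, 0.1447, 0.1465, 0.1498])) head (73, array([0.138 , 0.1421, 0.1447, 0.1465, 0.1498])) blk (155, array([0.1262, 0.1271, 0.1288, 0.1329, 0.1367]))
side3.png red (105, array([0.138 , 0.1396, 0.142 , 0.1455, 0.1493])) head (93, array([0.1374, 0.1405, 0.143 , 0.1465, 0.1494])) blk (155, array([0.1219, 0.1229, 0.125 , 0.1289, 0.1333]))
top0.png red (319, array([0.1201, 0.1242, 0.131 , 0.1422, 0.1512])) head (169, array([0.1205, 0.1237, 0.1272, 0.1306, 0.1491])) blk (98, array([0.0736, 0.0842, 0.0871, 0.0905, 0.0939]))
top3.png red (175, array([0.1342, 0.1393, 0.1429, 0.1468, 0.1512])) head (146, array([0.1338, 0.1408, 0.1439, 0.1474, 0.1506])) blk (224, array([0.0911, 0.123 , 0.1265, 0.1303, 0.1343]))
13.85
side4d.png red (73, array([0.1387, 0.1422, 0.1441, 0.1468, 0.1495])) head (73, array([0.1387, 0.1422, 0.1441, 0.1468, 0.1495])) blk (150, array([0.1266, 0.1273, 0.1292, 0.1332, 0.137 ]))
side4.png red (105, array([0.1374, 0.1398, 0.1422, 0.1459, 0.1492])) head (92, array([0.1368, 0.1402, 0.1432, 0.1461, 0.1492])) blk (155, array([0.1217, 0.1229, 0.1245, 0.1287, 0.133 ]))
1.3220555555555555 50
```

View pics/s4c.png

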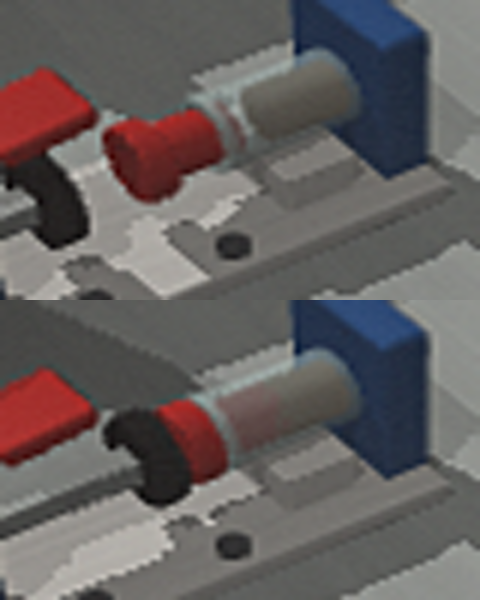

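Stopper head face measures x ≈ 138–139 mm (target 139), and an extra stroke changed nothing, so it is home. Now the release.

```bash
python3 - <<'E'
from m import *
env.move_l([.466,.214,.17],vel=.2)
env.move_l([.636,.217,.17],vel=.25)
env.move_l([.636,.217,.104],vel=.15)
s=env.read_state();print(round(s['t'],2),s['tcp_pos'].round(4),s['wrist_force'].round(1))
z=.098
while z>.0825:
    env.move_l([.636,.217,z],vel=.1)
    s=env.read_state();print(round(s['t'],2),s['tcp_pos'].round(4),s['wrist_force'].round(1))
    if s['wrist_force'][2]>12: break
    z-=.0025
env.pause(1.2); save('side','side5.png'); save('top','top5.png');meas('side5.png');meas('top5.png','top');print(env.read_state()['t'])
E
python3 -c "
import cv2
im=cv2.imread('pics/side5.png')[60:240,80:320];cv2.imwrite('pics/s5c.png',cv2.resize(im,None,fx=3,fy=3))"
```

```text
15.55 [0.6361 0.2172 0.1051] [ 0.3 -0.5 -0.8]
15.8 [0.6361 0.217  0.0985] [ 1.1 -0.2 -0.7]
16.05 [0.6363 0.2171 0.0958] [0.7 0.6 1.6]
16.3 [0.6367 0.2171 0.0934] [2.3 0.6 3. ]
16.55 [0.6364 0.217  0.0906] [2.5 0.2 3.8]
16.8 [0.6364 0.217  0.0882] [2.8 0.5 4.7]
17.05 [0.6365 0.217  0.0859] [4.1 0.4 4.9]
17.3 [0.6365 0.217  0.0835] [3.7 0.2 6.2]
side5.png red (109, array([0.1381, 0.1392, 0.1401, 0.1445, 0.1492])) head (66, array([0.1382, 0.1403, 0.1434, 0.1458, 0.1493])) blk (123, array([0.075 , 0.0756, 0.0775, 0.0812, 0.0861]))
top5.png red (27, array([0.1466, 0.1479, 0.1489, 0.15  , 0.152 ])) head (25, array([0.1466, 0.1479, 0.1488, 0.1499, 0.1507])) blk (10, array([0.0706, 0.1467, 0.1476, 0.1479, 0.1491]))
18.6
```

View pics/s5c.png

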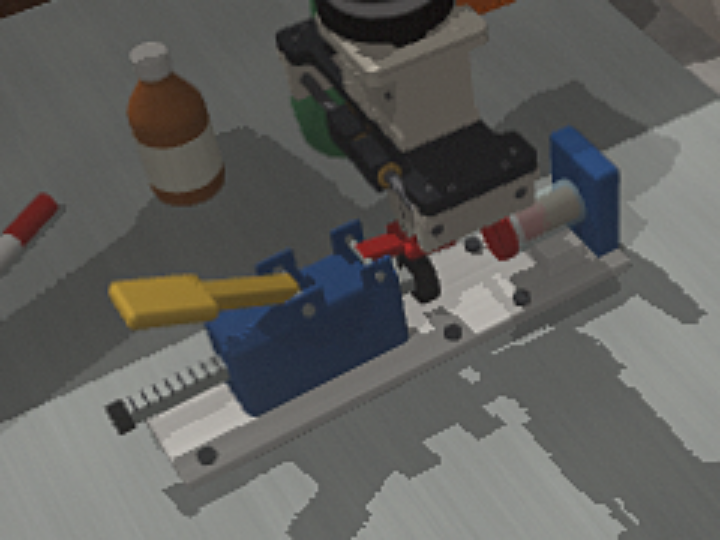

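The jaw has slid back (black pad from x 0.129 to 0.0775, about 51 mm of travel) and the stopper stays home. Now I let go, retreat and check.

```bash
python3 - <<'E'
from m import *
env.move_l([.636,.217,.19],vel=.15)
env.move_l([.50,.0,.25],vel=.25)
env.pause(.5)
save('side','side6.png'); save('top','top6.png');meas('side6.png');meas('top6.png','top')
s=env.read_state();print(s['t'],s['wrist_force'].round(1))
E
python3 -c "
import cv2
im=cv2.imread('pics/side6.png');cv2.imwrite('pics/s6c.png',cv2.resize(im[60:240,80:320],None,fx=3,fy=3))"
```

```text
side6.png red (97, array([0.1384, 0.1396, 0.1429, 0.1462, 0.1497])) head (86, array([0.1386, 0.1409, 0.1439, 0.1464, 0.1498])) blk 0
top6.png red (175, array([0.1386, 0.1393, 0.1429, 0.1467, 0.151 ])) head (141, array([0.1388, 0.1412, 0.1444, 0.1474, 0.1505])) blk (86, array([0.0765, 0.0775, 0.0802, 0.0836, 0.0867]))
21.2667 [ 0.1 -0.6 -0.3]
```

View pics/s6c.png

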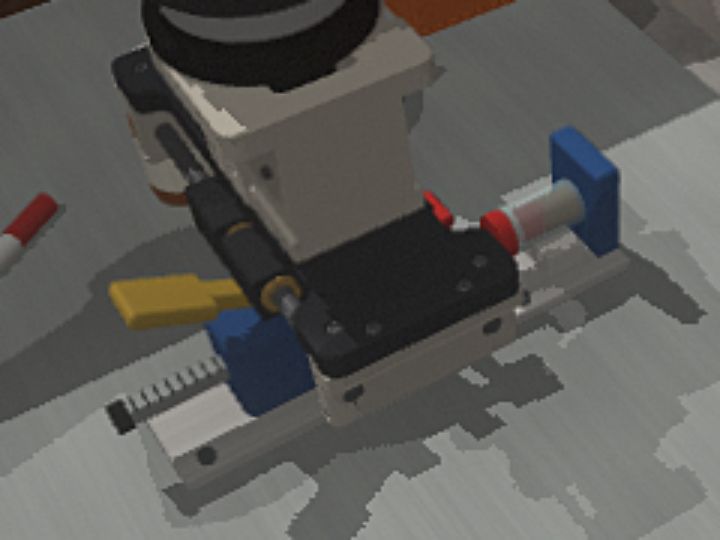

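The arm is clear, both levers are up, the jaw pad face sits at about x 87 mm (fully back), and the stopper face is at 139 mm. I hand the job in.

```bash
python3 -c "
from workcell import env
print(env.close_job(), env.read_state()['t'])"
```

```text
the job is handed in; nothing more can be done
the job is handed in; nothing more can be done
```

I pushed the stopper fully home, released the jaw all the way back, and handed the job in at about 21 s of the 48 s allowed.

- **Trigger:** I pumped it five full strokes with closed fingers, feeling the stop at 23–27 N each time. The fourth and fifth strokes moved nothing further.
- **Release:** I pressed the red lever down about 10 mm with 6 N, held it for just over a second, then let go and backed off.
- **Stopper:** its head face measured x ≈ 139 mm in both cameras at the end, which is the home position.
- **Jaw:** its pad face was at x ≈ 87 mm from the top camera, so fully back. The side camera's last picture could not confirm this because the arm was in the way. Its picture while the lever was still held showed the same 51 mm of travel back.
- **Levers and arm:** the trigger was up in the last picture. The release lever was partly hidden by the arm but looked up. The arm was clear, with no load at the wrist.
- **Grey clamp:** the arm only crossed well above it and felt no contact there. I did not check it separately in the last pictures.

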